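# Get the bleed keys out from behind the bottles

## Robot

A 6-joint arm with a two-finger parallel gripper is mounted at the origin on the work surface. World frame = base frame: x ahead of the robot, y to its left, z up, the work surface at z = 0. Lengths are in m, angles in degrees, forces in N, time in s.
With the tool pointing down it reaches from about 0.35 to 0.8 m from the base axis. Payload 7.3 kg.
Tool frame: the origin (TCP) lies on the centre line of the jaws, within the pads' length; the fingertips stand 22 mm ahead of it and the grasp point (between the pads) lies 3 mm ahead of it; z points along the fingers, y is the line along which they close (so a half turn about z gives the same grasp; the last joint's range is limited). The gripper opens to 85 mm and grips with 20 to 120 N. Pads are 22 mm wide; open, the fingers measure 114 mm over their backs; the gripper's body (76 mm by 85 mm) begins 54 mm behind the grasp point. The pads swing forward as they close: fully open they stand 13 mm farther back than shut.
Start: joints at [-76.776, 19.595, 87.324, -0, 73.075, -8.365], TCP at [0.193, -0.488, 0.253] pointing down, gripper open.
Joint ranges: [-145.02, 145.02], [-44.19, 115.74], [2.07, 154.8], [-57.11, 237.11], [16.16, 152.29], [-177.93, 177.93]. Speed limits (degrees/s): [147.25, 147.25, 180, 180, 180, 180].

## Interface

Orientations are given as [roll, pitch, yaw] about the fixed x, y, z axes, in that order (R = Rz(yaw) Ry(pitch) Rx(roll)).
In Python, from plant import arm gives the robot as it stands.
- The arm moves only by the tool apply_moves, never from a script. Its argument "moves" is a list of rows, each a list of 7 numbers: the shift along the tool's x, y, z in m, then the turn, a rotation vector about the tool's x, y, z in rad, then the closure, from 0 (fully open) to 1 (shut). In form: [[dx, dy, dz, ax, ay, az, fingers], ...]. A call has 1 to 5 rows; each row shifts and turns the commanded pose from where the row before left it, along the tool's axes as they then stand; what a row does not reach is not made up. A row lasts 1/12 s, in which the tool goes at most 41.7 mm and 7.16 degrees, less where a joint would pass 70% of its speed; a pose out of reach is approached as far as the arm can. A call with a gripper value outside its range is refused whole. The fingers move at their own pace and stop on an object; "newtons" is the grip in N (left out, the last holds). Time passes only in rows, so rows that do not move let the fingers close. It gives the time, the measured TCP pose, the force, the opening and the grip force at its end, in the units of the state.
- arm.state(): the state, without advancing time (a new reading comes with each control period).
- arm.snapshot(name): name is "scene" or "top" or "wrist"; returns a dict with "frame" (420x560x3 uint8, red, green, blue), "camera_matrix" (3x3 intrinsics, pixels), "k1" (the pictures are not rectified: a ray, as slopes to the right and down, at radius r is drawn at 1 + k1 r^2 times it, then the intrinsics apply), "pose" (4x4, takes a point from camera to world coordinates). Camera axes: x right, y up, looking along -z (the intrinsics and any distortion apply to the point x, -y, -z); pixel columns grow to the right and rows downward; lengths in m; the calibration is good to about 2 mm. A picture is of the moment at which its call begins. There is no depth.
- arm.sign_off(): hands the job in; it is judged then, once.
Trained networks look in a picture, given as the dict that the camera call returned (one of the last four; its "shot" number tells which), for a name from the list of things; names that differ only in an ending like _2 or _b are one class to them, and where a whole thing is asked for, a point or a joint stands for the part that bears it (a point fixed in the world has none). Each returns a list of dicts, best first, with "confidence" (0 to 1); they miss things now and then, are a little off and sometimes report something else, mostly with a low value. They report only what shows in the picture. A call takes as long as a camera call. They do not tell look-alikes from the thing itself.
- arm.trace(picture, name): "mask" (420x560 bool, what is visible of it) and "box" ([left, top, right, bottom] in pixels, round what is visible of it).
The state is a dict: "t": time; "joint_pos": joint angles; "joint_vel": joint speeds; "effort": joint torques, N m; "position": TCP position; "tcp_rot": TCP orientation; "ft_force": force on the tool from outside, world axes, zero at the start; "moment": the same for the moment, N m; "width": finger opening in m; "finger_force": force on a finger pad.
Only numpy, scipy, OpenCV 4.12 (cv2) and the standard library are available. Lean on these libraries where they do the work, as an engineer would, in place of code of your own. Each camera call takes 0.05 s, during which the arm holds its last target. There are 200 camera calls.

## Task

The ring of radiator bleed keys with the orange fob lies on the back step of the grey caddy, and the white bottle and the red tin stand in its way: first stand both of them on the black rubber mat, then lay the keys flat in the steel dish, and only then put the bottle and the tin back in the caddy, each upright in the same well that it came from. Set them down rather than dropping them, do not tip the bottle or the tin over, and leave the spanner, the screwdriver, the fuse box cover and the roll of tape where they lie.

Things in the scene. Friction and masses are not known exactly. Their poses are not given: they have to be found in the camera images.
- caddy: Grey plastic caddy, fixed, 166 (x) by 170 (y) mm. Origin: centre of underside, on the ledge; x points from wells to back step, z up. Two wells, 74 (x) by 76 (y) mm inside, centred at x=-41, y=+42 and -42; floors 4 high, walls 30 high. Behind, x=-4 to +79, a flat step 30 high; 6 mm lip at its back and ends only. Bottle in one well, tin in the other; which varies.
- bottle: White plastic bottle with a blue band and blue cap, about 0.3 kg. Straight round body 56 mm in diameter from the foot up to 112 mm, then a shoulder; 142 mm tall with the cap. Origin: centre of its underside; z up along the bottle. Stands in a well of the caddy at the start.
- tin: Red round tin with a yellow band and a small steel cap, about 0.35 kg. Straight body 60 mm in diameter up to 115 mm, 125 mm tall with the cap. Origin: centre of its underside; z up along the tin. Stands in a well of the caddy at the start.
- keys: Steel ring of three fanned bleed keys with an orange fob, one rigid piece 82 long, 42 wide, 70 g; flat on the caddy's step, lengthwise along the caddy's y. Origin: middle of its length, underside; x points from fob to keys, z up. Grip the fob: a block 46 (x) by 22 (y) by 16 (z) mm centred at x=-18, y=0, gripped across its 22 mm. Ring and keys up to 9 mm high.
- mat: Black ribbed rubber mat, fixed, 240 (its x) by 130 (its y) mm, 3 mm thick: the side area for the bottle and the tin. Origin: centre of its underside, on the ledge; z up. Lies to the left or the right of the caddy.
- dish: Round steel parts dish, fixed, 156 mm across at the rim, 24 mm high; flat inner floor about 134 mm across, 3 mm above the ledge, walls 3 mm thick and flaring a little outward. Origin: centre of its underside; z up. Stands on the other side of the caddy from the mat. Where the keys go.
- spanner: Chrome adjustable spanner lying flat behind the caddy, 195 mm long, 46 mm wide at the head, 14 mm high, loose. Origin: middle of its length, underside; x towards the jaws. To be left alone.
- screwdriver: Screwdriver with a blue handle, 200 mm long, 26 mm high, lying in front of the caddy, loose. Origin: middle of its length, underside; x towards the tip. To be left alone.
- fuse_cover: Black plastic fuse box cover with a window frame in the middle, 110 (x) by 196 (y) by 26 mm, lying flat behind and to the right of the caddy, loose. Origin: centre of its underside. To be left alone.
- tape: Small white roll of thread tape lying flat at the back left, 57 mm across, 14 mm high, with a hole, loose. Origin: centre of its underside. To be left alone.
There are look-alikes about, which are no part of the job. Of the things like the tin, leave any that is purple or turquoise; of the rest the larger one is meant.

How it is judged:
By the outcome, as a careful person would: the job done as asked, in the order asked, and still so for the second after the job is handed in, with the robot touching nothing.
It also fails if it takes over 112 s, if anything falls off the work surface, if the arm or the gripper's body presses on something with over 40 N, if the wrist force passes 120 N, or if a joint passes its speed limit or range.

## Working session

There is one attempt and no reset: what is moved stays moved. The work goes in short steps, Python scripts to look and compute and a tool call to move; the robot and the scene stay as the last step left them, time stands still between calls to the robot, and variables do not carry over. Pictures are saved under pics/ and viewed, at most 14 in all, crops included, and the job is handed in when it is done.

Besides the shell and the picture viewer there is one more tool, called after "Request:" as name(argument=value, ...), one argument or row to a line, values as JSON. apply_moves: Moves the arm, as the interface text tells. Its arguments: {"type":"object","properties":{"moves":{"type":"array"},"newtons":{"type":"number"}},"required":["moves"]}

```bash
ls; mkdir -p pics; cat > h.py <<'E'
import numpy as np, cv2
from plant import arm
from scipy.spatial.transform import Rotation as R
def save(s,n): cv2.imwrite(f'pics/{n}.png',s['frame'][:,:,::-1])
def ray(s,u,v):
    K=s['camera_matrix'];d=np.array([(u-K[0,2])/K[0,0],(v-K[1,2])/K[1,1]])
    p=d.copy()
    for _ in range(20): p=d/(1+s['k1']*(p@p))
    T=s['pose']; return T[:3,3],T[:3,:3]@np.array([p[0],-p[1],-1])
def at(s,u,v,z):
    o,d=ray(s,u,v); return o+d*(z-o[2])/d[2]
def proj(s,P):
    T=s['pose'];c=(np.asarray(P,float)-T[:3,3])@T[:3,:3];p=np.stack([c[:,0]/-c[:,2],-c[:,1]/-c[:,2]],1)
    p=p*(1+s['k1']*(p**2).sum(1,keepdims=True));K=s['camera_matrix'];return p@np.diag([K[0,0],K[1,1]])+[K[0,2],K[1,2]]
E
python3 - <<'E'
from h import *
for n in ('scene','top'):
    s=arm.snapshot(n);save(s,n+'0')
    print(n,s['pose'].round(3).tolist(),s['k1'],s['camera_matrix'].round(1).tolist())
    for k in ('caddy','bottle','tin','keys','mat','dish'):
        for d in arm.trace(s,k)[:3]:
            print(k,round(d['confidence'],2),np.round(d['box']).tolist(),int(d['mask'].sum()))
print(arm.state())
E
```

```text
pics
scene [[0.018, -0.539, 0.842, 1.41], [1.0, 0.001, -0.021, -0.032], [0.011, 0.843, 0.539, 0.589], [0.0, 0.0, 0.0, 1.0]] 0.06418970575621528 [[508.4, 0.0, 277.3], [0.0, 508.4, 215.7], [0.0, 0.0, 1.0]]
caddy 0.73 [264.0, 197.0, 353.0, 261.0] 3384
bottle 0.73 [322.0, 158.0, 352.0, 222.0] 1565
tin 0.94 [196.0, 190.0, 232.0, 262.0] 2158
tin 0.87 [344.0, 140.0, 375.0, 198.0] 1319
tin 0.71 [278.0, 163.0, 309.0, 218.0] 1549
keys 0.95 [295.0, 211.0, 337.0, 228.0] 382
mat 0.7 [89.0, 182.0, 182.0, 249.0] 3999
dish 0.79 [399.0, 181.0, 477.0, 228.0] 2511
top [[0.023, 0.995, -0.095, 0.46], [-1.0, 0.024, 0.009, 0.01], [0.011, 0.095, 0.995, 1.258], [0.0, 0.0, 0.0, 1.0]] -0.07295034287825061 [[504.1, 0.0, 286.4], [0.0, 504.1, 224.5], [0.0, 0.0, 1.0]]
caddy 0.56 [224.0, 196.0, 303.0, 274.0] 3353
bottle 0.86 [228.0, 232.0, 252.0, 260.0] 542
tin 0.95 [263.0, 238.0, 289.0, 266.0] 588
tin 0.85 [324.0, 235.0, 343.0, 252.0] 308
tin 0.62 [328.0, 187.0, 356.0, 218.0] 692
keys 0.75 [242.0, 220.0, 274.0, 231.0] 234
mat 0.68 [157.0, 145.0, 180.0, 166.0] 312
mat 0.61 [375.0, 211.0, 433.0, 312.0] 4905
dish 0.87 [116.0, 236.0, 180.0, 300.0] 3102
{'t': 0.7, 'joint_pos': array([-7.67763262e+01,  1.95933155e+01,  8.73226153e+01,  2.31103756e-04,
        7.30753471e+01, -8.36528155e+00]), 'joint_vel': array([ 0.00206813, -0.03716867, -0.07877492,  0.07344092,  0.01724474,
        0.01758258]), 'effort': array([-2.77263054e-03, -4.33467865e+01, -2.46240592e+01, -5.64275833e-04,
        2.28246004e-04, -5.61444821e-06]), 'position': array([ 0.19319884, -0.48818982,  0.25334969]), 'tcp_rot': array([1.79991339e+02, 1.05015942e-03, 2.15888880e+01]), 'ft_force': array([ 0.63054527, -0.38048405,  0.32069075]), 'moment': array([ 0.0025466 ,  0.00502897, -0.04224627]), 'finger_force': 0.0, 'width': 0.08609187472043305}
```

View both.

View pics/scene0.png

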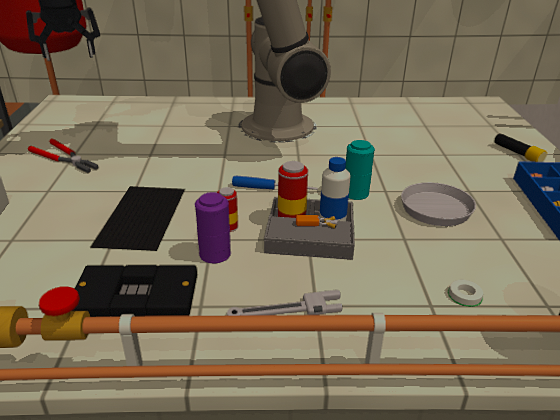

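View pics/top0.png

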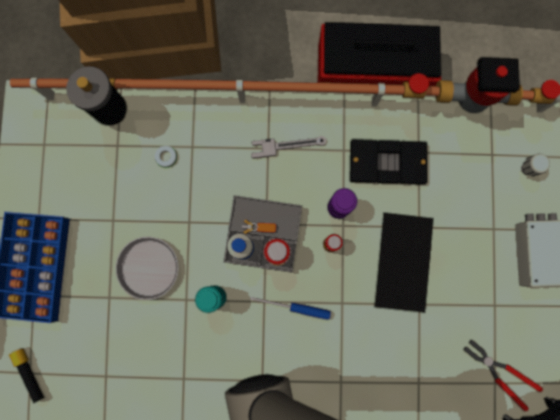

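```bash
python3 - <<'E'
from h import *
s=arm.snapshot('top')
W=lambda P,z:np.array([at(s,u,v,z)[:2] for u,v in P])
for n,p,z in (('tin',(276,251),.129),('bottle',(239,244),.146),('turq',(208,297),.125),('purple',(343,200),.125),('small',(333,242),.09)): print(n,W([p],z).round(3))
def rect(k,z,minx=0):
    d=[d for d in arm.trace(s,k) if d['box'][0]>=minx][0]; c=max(cv2.findContours(d['mask'].astype(np.uint8),0,1)[0],key=len)[:,0]
    w=W(c,z); r=cv2.minAreaRect((w*1000).astype(np.float32)); print(k,r)
rect('mat',.003,300);rect('dish',.024);rect('caddy',.03);rect('keys',.036)
print('caddy corners',W([(231,197),(302,206),(297,271),(225,264)],.033).round(3))
print('mat corners',W([(383,213),(433,217),(425,311),(375,306)],.003).round(3))
print('screwdriver',W([(251,298),(331,315)],.013).round(3))
print('keys',W([(276,228),(243,226)],.035).round(3))
w=arm.snapshot('wrist');T=w['pose'];st=arm.state()
Rt=R.from_euler('xyz',st['tcp_rot'],degrees=True).as_matrix()
print('cam in tool',(Rt.T@(T[:3,3]-st['position'])).round(3),(Rt.T@T[:3,:3]).round(2),w['camera_matrix'].round(0).tolist())
E
```

```text
tin [[0.508 0.022]]
bottle [[0.521 0.104]]
turq [[0.402 0.171]]
purple [[ 0.628 -0.128]]
small [[ 0.534 -0.11 ]]
mat ((493.07720947265625, -296.92425537109375), (134.81808471679688, 245.40736389160156), 84.740966796875)
dish ((465.2652282714844, 339.23345947265625), (151.16697692871094, 150.40859985351562), 62.52977752685547)
caddy ((555.6576538085938, 58.02730941772461), (174.5809326171875, 170.20301818847656), 82.03363037109375)
keys ((569.0346069335938, 48.571746826171875), (21.994779586791992, 43.85007858276367), 1.3546103239059448)
caddy corners [[ 0.642  0.137]
 [ 0.624 -0.038]
 [ 0.465 -0.029]
 [ 0.478  0.146]]
mat corners [[ 0.616 -0.244]
 [ 0.609 -0.371]
 [ 0.373 -0.351]
 [ 0.383 -0.225]]
screwdriver [[ 0.397  0.082]
 [ 0.36  -0.115]]
keys [[0.568 0.024]
 [0.571 0.105]]
cam in tool [ 0.068  0.001 -0.121] [[ 0.    0.96  0.27]
 [ 1.   -0.   -0.  ]
 [-0.    0.27 -0.96]] [[371.0, 0.0, 278.0], [0.0, 371.0, 210.0], [0.0, 0.0, 1.0]]
```

Request:
apply_moves(
  moves=[
    [0.0303,-0.0228,0,0,0,0,0],
    [0.0303,-0.0228,0,0,0,0,0],
    [0.0303,-0.0228,0,0,0,0,0],
    [0.0303,-0.0228,0,0,0,0,0],
    [0.0303,-0.0228,0,0,0,0,0],
  ],
)

```text
t: 1.42
position: [0.2926, -0.3249, 0.2534]
tcp_rot: [180.0, -0.0, 21.5]
ft_force: [1.3, -0.1, 0.0]
width: 0.0854
finger_force: 0.0
```

Request:
apply_moves(
  moves=[
    [0.0303,-0.0228,0,0,0,0,0],
    [0.0303,-0.0228,0,0,0,0,0],
    [0.0303,-0.0228,0,0,0,0,0],
    [0.0303,-0.0228,0,0,0,0,0],
    [0.0303,-0.0228,0,0,0,0,0],
  ],
)

```text
t: 1.83
position: [0.3917, -0.163, 0.2536]
tcp_rot: [180.0, -0.0, 21.6]
ft_force: [0.6, -0.4, 0.1]
width: 0.0852
finger_force: 0.0
```

Request:
apply_moves(
  moves=[
    [0.0303,-0.0228,0,0,0,0,0],
    [0.0303,-0.0228,0,0,0,0,0],
    [0.0303,-0.0228,0,0,0,0,0],
    [0.0303,-0.0228,0,0,0,0,0],
    [0.0303,-0.0228,0,0,0,0,0],
  ],
)

```text
t: 2.25
position: [0.4907, -0.001, 0.2535]
tcp_rot: [180.0, -0.0, 21.6]
ft_force: [1.0, -0.6, -0.5]
width: 0.0854
finger_force: 0.0
```

Request:
apply_moves(
  moves=[
    [0.0303,-0.0228,0,0,0,-0.1107,0],
    [0,0,0,0,0,-0.1107,0],
    [0,0,0,0,0,-0.1107,0],
    [0,0,0,0,0,-0.1107,0],
    [0,0,0,0,0,-0.1107,0],
  ],
)

```text
t: 2.67
position: [0.5098, 0.0298, 0.2532]
tcp_rot: [-180.0, 0.0, 53.7]
ft_force: [-0.3, 0.0, -0.7]
width: 0.0855
finger_force: 0.0
```

Request:
apply_moves(
  moves=[
    [0,0,0,0,0,-0.1107,0],
    [0,0,0,0,0,-0.1107,0],
    [0,0,0,0,0,-0.1107,0],
    [0,0,0,0,0,-0.1107,0],
    [0,0,0,0,0,-0.1107,0],
  ],
)

```text
t: 3.08
position: [0.5097, 0.0294, 0.2533]
tcp_rot: [180.0, 0.0, 85.3]
ft_force: [1.2, -0.4, 0.6]
width: 0.0851
finger_force: 0.0
```

```bash
python3 - <<'E'
from h import *
st=arm.state();print(st['t'],st['position'].round(4),st['tcp_rot'].round(2))
s=arm.snapshot('wrist');save(s,'w1')
for k in ('caddy','bottle','tin','keys'):
    for d in arm.trace(s,k)[:3]: print(k,round(d['confidence'],2),np.round(d['box']).tolist())
np.savez('w1',**{k:s[k] for k in ('frame','camera_matrix','k1','pose')})
E
```

```text
3.0833 [0.5097 0.0294 0.2533] [1.800e+02 1.000e-02 8.533e+01]
caddy 0.88 [230.0, 42.0, 438.0, 241.0]
bottle 0.56 [244.0, 47.0, 330.0, 134.0]
tin 0.82 [29.0, 0.0, 176.0, 64.0]
tin 0.79 [292.0, 278.0, 339.0, 361.0]
tin 0.63 [234.0, 155.0, 321.0, 255.0]
keys 0.59 [328.0, 88.0, 363.0, 184.0]
```

View pics/w1.png

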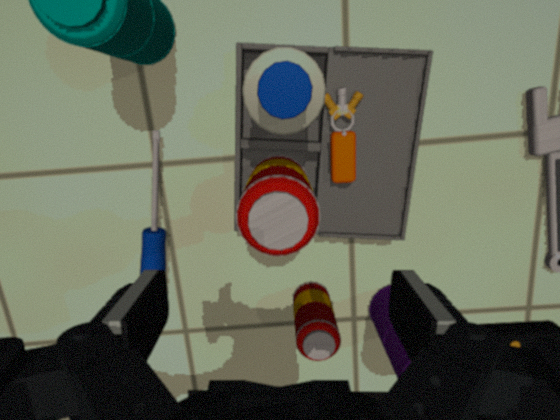

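```bash
python3 - <<'E'
from h import *
s=dict(np.load('w1.npz'));s['k1']=float(s['k1'])
for n,p,z in (('tincap',(277,220),.129),('tinbody',(279,214),.119),('botcap',(285,90),.146),('c1',(238,44),.03),('c2',(432,51),.036),('c3',(404,240),.036),('c4',(236,236),.03),('divL',(240,146),.03),('divR',(322,150),.03),('fob0',(344,132),.046),('fob1',(343,183),.046),('keytip',(342,89),.035),('small',(318,340),.09)): print(n,at(s,*p,z).round(4))
E
```

```text
tincap [0.5078 0.0208 0.129 ]
tinbody [0.5093 0.0221 0.119 ]
botcap [0.5194 0.1049 0.146 ]
c1 [0.4848 0.1488 0.03  ]
c2 [0.6464 0.1288 0.036 ]
c3 [ 0.6257 -0.0383  0.036 ]
c4 [ 0.4635 -0.0232  0.03  ]
divL [0.477  0.0635 0.03  ]
divR [0.5518 0.0538 0.03  ]
fob0 [0.5697 0.0697 0.046 ]
fob1 [0.5674 0.0248 0.046 ]
keytip [0.5709 0.1053 0.035 ]
small [ 0.5335 -0.1044  0.09  ]
```

Request:
apply_moves(
  moves=[
    [-0.0083,-0.001,0.0385,0,0,0.04,0],
    [0,0,0.0385,0,0,0,0],
    [0,0,0.0385,0,0,0,0],
    [0,0,0.0385,0,0,0,0],
    [0,0,0.004,0,0,0,0],
  ],
)

```text
t: 3.75
position: [0.5041, 0.0215, 0.0896]
tcp_rot: [-179.4, 0.0, 82.6]
ft_force: [-1.2, 0.5, -1.2]
width: 0.0854
finger_force: 0.0
```

Request:
apply_moves(
  moves=[
    [0,0,0,0,0,0,1],
    [0,0,0,0,0,0,1],
    [0,0,0,0,0,0,1],
    [0,0,0,0,0,0,1],
    [0,0,0,0,0,0,1],
  ],
  newtons=40,
)

```text
t: 4.17
position: [0.5093, 0.0211, 0.0974]
tcp_rot: [179.8, 0.0, 82.7]
ft_force: [-1.4, -0.0, 7.2]
width: 0.0587
finger_force: 44.4
```

Request:
apply_moves(
  moves=[
    [0,0,0,0,0,0,1],
    [0,0,0,0,0,0,1],
    [0,0,0,0,0,0,1],
  ],
)

```text
t: 4.42
position: [0.5094, 0.0211, 0.0974]
tcp_rot: [179.7, -0.0, 82.7]
ft_force: [-0.4, 0.2, 7.4]
width: 0.0582
finger_force: 44.5
```

Request:
apply_moves(
  moves=[
    [0,0,-0.01,0,0,0,1],
    [0,0,-0.03,0,0,0,1],
    [0,0,-0.03,0,0,0,1],
    [0,0,-0.03,0,0,0,1],
    [0,0,-0.03,0,0,0,1],
  ],
)

```text
t: 4.83
position: [0.5073, 0.0213, 0.2272]
tcp_rot: [-180.0, 0.0, 82.7]
ft_force: [0.5, -0.7, -4.2]
width: 0.0589
finger_force: 45.7
```

Request:
apply_moves(
  moves=[
    [0,0,0,0,0,0,1],
    [0,0,0,0,0,0,1],
  ],
)

```text
t: 5.0
position: [0.5084, 0.0212, 0.227]
tcp_rot: [179.8, 0.0, 82.7]
ft_force: [0.1, -0.0, -4.6]
width: 0.059
finger_force: 45.9
```

```bash
python3 - <<'E'
from h import *
s=arm.snapshot('scene');save(s,'s1')
E
```

```text
(no output)
```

View pics/s1.png

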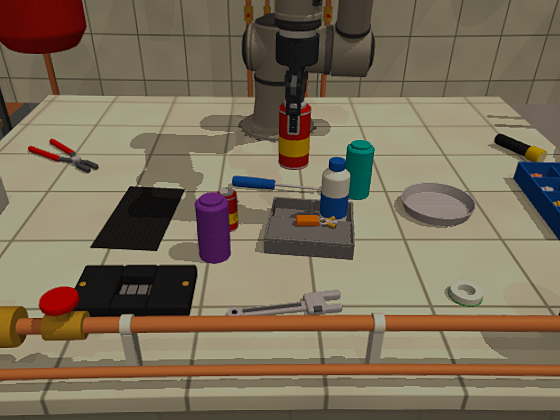

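Request:
apply_moves(
  moves=[
    [-0.0318,0.0088,0,0,0,0,1],
    [-0.0318,0.0088,0,0,0,0,1],
    [-0.0318,0.0088,0,0,0,0,1],
    [-0.0318,0.0088,0,0,0,0,1],
    [-0.0318,0.0088,0,0,0,0,1],
  ],
)

```text
t: 5.47
position: [0.5304, -0.1431, 0.2229]
tcp_rot: [-179.7, -0.1, 82.7]
ft_force: [1.1, 0.8, -3.9]
width: 0.0583
finger_force: 44.8
```

Request:
apply_moves(
  moves=[
    [-0.0318,0.0088,0,0,0,0,1],
    [-0.0318,0.0088,0,0,0,0,1],
    [-0.0318,0.0088,0,0,0,0,1],
    [-0.0318,0.0088,0,0,0,0,1],
    [-0.0318,0.0088,0,0,0,0,1],
  ],
)

```text
t: 5.88
position: [0.554, -0.3063, 0.2223]
tcp_rot: [-179.7, -0.1, 82.7]
ft_force: [1.1, 0.4, -4.6]
width: 0.0588
finger_force: 44.8
```

Request:
apply_moves(
  moves=[
    [0,0,0,0,0,0,1],
    [0,0,0.03,0,0,0,1],
    [0,0,0.03,0,0,0,1],
    [0,0,0.03,0,0,0,1],
    [0,0,0.02,0,0,0,1],
  ],
)

```text
t: 6.3
position: [0.5525, -0.3036, 0.1096]
tcp_rot: [-179.6, -0.2, 82.7]
ft_force: [-1.1, 0.6, -5.0]
width: 0.0589
finger_force: 44.7
```

Request:
apply_moves(
  moves=[
    [0,0,0.007,0,0,0,1],
    [0,0,0.004,0,0,0,1],
    [0,0,0,0,0,0,1],
    [0,0,0,0,0,0,1],
  ],
)

```text
t: 6.63
position: [0.5556, -0.3056, 0.1052]
tcp_rot: [179.9, 0.0, 82.7]
ft_force: [-0.3, 0.2, -4.3]
width: 0.0586
finger_force: 44.8
```

Request:
apply_moves(
  moves=[
    [0,0,0.005,0,0,0,1],
    [0,0,0,0,0,0,1],
    [0,0,0,0,0,0,1],
  ],
)

```text
t: 6.88
position: [0.5552, -0.3054, 0.0999]
tcp_rot: [180.0, 0.0, 82.7]
ft_force: [-0.5, -0.2, -5.0]
width: 0.0591
finger_force: 44.9
```

Request:
apply_moves(
  moves=[
    [0,0,0.002,0,0,0,1],
    [0,0,0,0,0,0,1],
    [0,0,0,0,0,0,1],
  ],
)

```text
t: 7.13
position: [0.555, -0.3054, 0.0974]
tcp_rot: [180.0, 0.0, 82.7]
ft_force: [0.1, 0.0, -5.6]
width: 0.0592
finger_force: 44.9
```

Request:
apply_moves(
  moves=[
    [0,0,0.001,0,0,0,1],
    [0,0,0,0,0,0,1],
    [0,0,0,0,0,0,1],
  ],
)

```text
t: 7.38
position: [0.5552, -0.3055, 0.0966]
tcp_rot: [180.0, 0.0, 82.7]
ft_force: [-0.4, 0.6, -1.9]
width: 0.0591
finger_force: 45.0
```

Request:
apply_moves(
  moves=[
    [0,0,0.001,0,0,0,1],
    [0,0,0,0,0,0,1],
    [0,0,0,0,0,0,0.6],
    [0,0,0,0,0,0,0],
    [0,0,0,0,0,0,0],
  ],
)

```text
t: 7.8
position: [0.5555, -0.3057, 0.0957]
tcp_rot: [179.9, 0.0, 82.7]
ft_force: [0.7, 0.5, -0.4]
width: 0.0806
finger_force: 0.0
```

Request:
apply_moves(
  moves=[
    [0,0,0,0,0,0,0],
    [0,0,0,0,0,0,0],
    [0,0,0,0,0,0,0],
    [0,0,0,0,0,0,0],
  ],
)

```text
t: 8.13
position: [0.5551, -0.3054, 0.0952]
tcp_rot: [180.0, 0.0, 82.7]
ft_force: [-1.1, -0.1, -0.7]
width: 0.0853
finger_force: 0.0
```

Request:
apply_moves(
  moves=[
    [0,0,-0.03,0,0,0,0],
    [0,0,-0.03,0,0,0,0],
    [0,0,-0.03,0,0,0,0],
    [0,0,-0.03,0,0,0,0],
    [0,0,-0.03,0,0,0,0],
  ],
)

```text
t: 8.55
position: [0.5549, -0.3052, 0.2468]
tcp_rot: [-180.0, 0.0, 82.7]
ft_force: [0.4, 0.1, -0.1]
width: 0.0859
finger_force: 0.0
```

Request:
apply_moves(
  moves=[
    [0.0366,-0.008,0,0,0,0,0],
    [0.0366,-0.008,0,0,0,0,0],
    [0.0366,-0.008,0,0,0,0,0],
    [0.0366,-0.008,0,0,0,0,0],
    [0.0366,-0.008,0,0,0,0,0],
  ],
)

```text
t: 8.97
position: [0.5381, -0.1172, 0.2454]
tcp_rot: [180.0, 0.0, 82.7]
ft_force: [1.4, 0.2, -0.4]
width: 0.0854
finger_force: 0.0
```

Request:
apply_moves(
  moves=[
    [0.0366,-0.008,0,0,0,0,0],
    [0.0366,-0.008,0,0,0,0,0],
    [0.0366,-0.008,0,0,0,0,0],
    [0.0366,-0.008,0,0,0,0,0],
    [0.0366,-0.008,0,0,0,0,0],
  ],
)

```text
t: 9.38
position: [0.5216, 0.0696, 0.2455]
tcp_rot: [180.0, -0.0, 82.7]
ft_force: [1.3, -0.2, 0.3]
width: 0.0853
finger_force: 0.0
```

Request:
apply_moves(
  moves=[
    [0.0366,-0.0075,0,0,0,0,0],
    [0,0,0,0,0,0,0],
    [0,0,0,0,0,0,0],
  ],
)

```text
t: 9.63
position: [0.5189, 0.1068, 0.2453]
tcp_rot: [180.0, 0.0, 83.0]
ft_force: [0.8, 0.2, -0.5]
width: 0.0856
finger_force: 0.0
```

Adjust by (0,-2 mm) and descend.

Request:
apply_moves(
  moves=[
    [-0.002,0,0.033,0,0,0,0],
    [0,0,0.033,0,0,0,0],
    [0,0,0.033,0,0,0,0],
    [0,0,0.033,0,0,0,0],
    [0,0,0.009,0,0,0,0],
  ],
)

```text
t: 10.05
position: [0.5165, 0.1014, 0.0999]
tcp_rot: [-179.6, 0.1, 82.6]
ft_force: [-1.1, -0.7, -1.4]
width: 0.0853
finger_force: 0.0
```

Request:
apply_moves(
  moves=[
    [0,0,0,0,0,0,1],
    [0,0,0,0,0,0,1],
    [0,0,0,0,0,0,1],
    [0,0,0,0,0,0,1],
    [0,0,0,0,0,0,1],
  ],
  newtons=35,
)

```text
t: 10.47
position: [0.5203, 0.103, 0.1062]
tcp_rot: [179.8, -0.0, 82.7]
ft_force: [0.0, -1.7, 6.2]
width: 0.055
finger_force: 37.9
```

Request:
apply_moves(
  moves=[
    [0,0,0,0,0,0,1],
    [0,0,0,0,0,0,1],
    [0,0,0,0,0,0,1],
  ],
)

```text
t: 10.72
position: [0.5202, 0.1031, 0.1062]
tcp_rot: [179.8, -0.0, 82.7]
ft_force: [-1.4, -0.7, 7.0]
width: 0.0545
finger_force: 38.1
```

Request:
apply_moves(
  moves=[
    [0,0,-0.01,0,0,0,1],
    [0,0,-0.03,0,0,0,1],
    [0,0,-0.03,0,0,0,1],
    [0,0,-0.03,0,0,0,1],
    [0,0,-0.03,0,0,0,1],
  ],
)

```text
t: 11.13
position: [0.5184, 0.1032, 0.2363]
tcp_rot: [-180.0, 0.0, 82.7]
ft_force: [1.6, 0.5, -2.5]
width: 0.0548
finger_force: 38.5
```

Request:
apply_moves(
  moves=[
    [0,0,0,0,0,0,1],
    [0,0,0,0,0,0,1],
  ],
)

```text
t: 11.3
position: [0.5195, 0.1033, 0.2365]
tcp_rot: [179.8, -0.0, 82.7]
ft_force: [-0.5, -0.5, -3.6]
width: 0.0548
finger_force: 38.6
```

Request:
apply_moves(
  moves=[
    [-0.0366,-0.0031,0,0,0,0,1],
    [-0.0366,-0.0031,0,0,0,0,1],
    [-0.0366,-0.0031,0,0,0,0,1],
    [-0.0366,-0.0031,0,0,0,0,1],
    [-0.0366,-0.0031,0,0,0,0,1],
  ],
)

```text
t: 11.72
position: [0.4788, -0.0775, 0.2329]
tcp_rot: [-179.8, -0.0, 82.8]
ft_force: [1.1, 0.4, -2.6]
width: 0.0547
finger_force: 38.2
```

Request:
apply_moves(
  moves=[
    [-0.0366,-0.0031,0,0,0,0,1],
    [-0.0366,-0.0031,0,0,0,0,1],
    [-0.0366,-0.0031,0,0,0,0,1],
    [-0.0366,-0.0031,0,0,0,0,1],
    [-0.0366,-0.0031,0,0,0,0,1],
  ],
)

```text
t: 12.13
position: [0.4404, -0.257, 0.2329]
tcp_rot: [-179.8, -0.1, 82.7]
ft_force: [1.1, 0.1, -1.6]
width: 0.0544
finger_force: 38.2
```

Request:
apply_moves(
  moves=[
    [-0.0366,-0.0031,0,0,0,0,1],
    [0,0,0.03,0,0,0,1],
    [0,0,0.03,0,0,0,1],
    [0,0,0.03,0,0,0,1],
    [0,0,0.02,0,0,0,1],
  ],
)

```text
t: 12.55
position: [0.432, -0.2906, 0.1203]
tcp_rot: [-179.7, -0.2, 82.7]
ft_force: [-0.0, 0.2, -2.4]
width: 0.0547
finger_force: 37.8
```

Request:
apply_moves(
  moves=[
    [0,0,0.01,0,0,0,1],
    [0,0,0.004,0,0,0,1],
    [0,0,0,0,0,0,1],
    [0,0,0,0,0,0,1],
  ],
)

```text
t: 12.88
position: [0.4346, -0.2922, 0.111]
tcp_rot: [179.9, 0.0, 82.7]
ft_force: [0.4, 0.1, -2.3]
width: 0.0552
finger_force: 37.9
```

Request:
apply_moves(
  moves=[
    [0,0,0.004,0,0,0,1],
    [0,0,0,0,0,0,1],
    [0,0,0,0,0,0,1],
  ],
)

```text
t: 13.13
position: [0.4344, -0.2921, 0.1069]
tcp_rot: [179.9, 0.0, 82.7]
ft_force: [0.3, -0.3, -2.5]
width: 0.0547
finger_force: 37.9
```

Request:
apply_moves(
  moves=[
    [0,0,0.0015,0,0,0,1],
    [0,0,0,0,0,0,1],
    [0,0,0,0,0,0,1],
  ],
)

```text
t: 13.38
position: [0.4345, -0.2922, 0.1053]
tcp_rot: [179.9, 0.0, 82.7]
ft_force: [-0.4, 0.2, 0.4]
width: 0.0551
finger_force: 38.2
```

Request:
apply_moves(
  moves=[
    [0,0,0.001,0,0,0,1],
    [0,0,0,0,0,0,1],
    [0,0,0,0,0,0,1],
  ],
)

```text
t: 13.63
position: [0.4345, -0.2925, 0.1052]
tcp_rot: [179.9, 0.1, 82.7]
ft_force: [-2.4, -0.1, 9.4]
width: 0.0549
finger_force: 39.1
```

Request:
apply_moves(
  moves=[
    [0,0,0,0,0,0,0.6],
    [0,0,0,0,0,0,0],
    [0,0,0,0,0,0,0],
    [0,0,0,0,0,0,0],
    [0,0,0,0,0,0,0],
  ],
)

```text
t: 14.05
position: [0.4342, -0.2919, 0.1037]
tcp_rot: [-180.0, -0.0, 82.7]
ft_force: [0.2, -0.1, -0.2]
width: 0.0854
finger_force: 0.0
```

Request:
apply_moves(
  moves=[
    [0,0,-0.02,0,0,0,0],
    [0,0,-0.03,0,0,0,0],
    [0,0,-0.03,0,0,0,0],
    [0,0,-0.03,0,0,0,0],
    [0,0,-0.03,0,0,0,0],
  ],
)

```text
t: 14.47
position: [0.434, -0.2917, 0.2451]
tcp_rot: [-180.0, -0.0, 82.7]
ft_force: [0.6, -0.0, -0.2]
width: 0.0852
finger_force: 0.0
```

Request:
apply_moves(
  moves=[
    [0.0354,0.009,0,0,0,0,0],
    [0.0354,0.009,0,0,0,0,0],
    [0.0354,0.009,0,0,0,0,0],
    [0.0354,0.009,0,0,0,0,0],
    [0.0354,0.009,0,0,0,0,0],
  ],
)

```text
t: 14.88
position: [0.5015, -0.1205, 0.2438]
tcp_rot: [180.0, 0.0, 82.7]
ft_force: [0.7, 0.5, -0.6]
width: 0.0852
finger_force: 0.0
```

Request:
apply_moves(
  moves=[
    [0.0354,0.009,0,0,0,0,0.3],
    [0.0354,0.009,0,0,0,0,0.45],
    [0.0354,0.009,0,0,0,0,0.45],
    [0.0354,0.009,0,0,0,0,0.45],
    [0.0354,0.009,0,0,0,0,0.45],
  ],
)

```text
t: 15.3
position: [0.5686, 0.0497, 0.2436]
tcp_rot: [-180.0, 0.0, 82.7]
ft_force: [0.7, -1.2, 0.4]
width: 0.0472
finger_force: 0.0
```

Request:
apply_moves(
  moves=[
    [0,0,0.04,0,0,0,0.45],
    [0,0,0,0,0,0,0.45],
    [0,0,0,0,0,0,0.45],
    [0,0,0,0,0,0,0.45],
  ],
)

```text
t: 15.63
position: [0.5685, 0.0472, 0.2047]
tcp_rot: [180.0, 0.0, 82.7]
ft_force: [-0.1, 0.2, 0.7]
width: 0.0469
finger_force: 0.0
```

```bash
python3 - <<'E'
from h import *
st=arm.state();print(st['t'],st['position'].round(4),st['tcp_rot'].round(2),st['width'])
s=arm.snapshot('wrist');save(s,'w2')
for d in arm.trace(s,'keys')[:1]: print(d['confidence'],d['box'])
hsv=cv2.cvtColor(s['frame'],cv2.COLOR_RGB2HSV)
m=((hsv[:,:,0]<18)&(hsv[:,:,0]>6)&(hsv[:,:,1]>180)&(hsv[:,:,2]>120)).astype(np.uint8)
n,l,st_,c=cv2.connectedComponentsWithStats(m);i=1+np.argmax(st_[1:,4]);print(st_[i],c[i],at(s,*c[i],.046))
q=cv2.boxPoints(cv2.minAreaRect(np.argwhere(l==i)[:,::-1].astype(np.float32)));print([at(s,*p,.046)[:2].round(4).tolist() for p in q])
np.savez('w2',**{k:s[k] for k in ('frame','camera_matrix','k1','pose')})
E
```

```text
15.6333 [0.5685 0.0472 0.2047] [1.7998e+02 1.0000e-02 8.2680e+01] 0.04692535455379135
0.95 [252.6, 116.8, 296.5, 222.9]
[ 264  165   31   58 1450] [279.08344828 193.99793103] [0.56908918 0.04865559 0.046     ]
[[0.5595, 0.071], [0.5798, 0.0705], [0.579, 0.0258], [0.5577, 0.0263]]
```

View pics/w2.png

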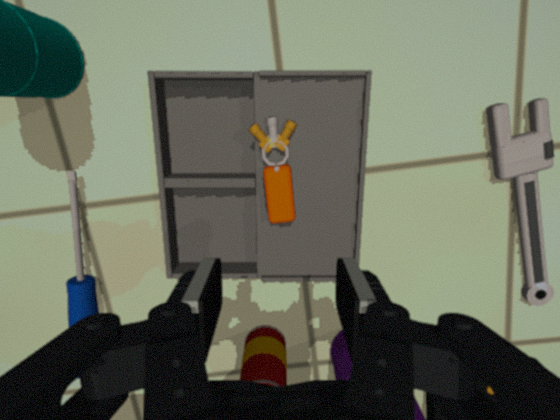

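Request:
apply_moves(
  moves=[
    [0.0015,0.0005,0.03,0,0,-0.084,0.45],
    [0,0,0.035,0,0,0,0.45],
    [0,0,0.035,0,0,0,0.45],
    [0,0,0.035,0,0,0,0.45],
    [0,0,0.008,0,0,0,0.45],
  ],
)

```text
t: 16.15
position: [0.5667, 0.0484, 0.0572]
tcp_rot: [-179.6, 0.0, 87.4]
ft_force: [-1.3, 0.6, -0.6]
width: 0.0469
finger_force: 0.0
```

Request:
apply_moves(
  moves=[
    [0,0,0.0045,0,0,0,0.45],
    [0,0,0,0,0,0,0.45],
    [0,0,0,0,0,0,0.45],
  ],
)

```text
t: 16.4
position: [0.5706, 0.0489, 0.0586]
tcp_rot: [179.8, 0.0, 87.5]
ft_force: [0.4, 0.6, -0.2]
width: 0.0469
finger_force: 0.0
```

Request:
apply_moves(
  moves=[
    [0,0,0,0,0,0,1],
    [0,0,0,0,0,0,1],
    [0,0,0,0,0,0,1],
    [0,0,0,0,0,0,1],
    [0,0,0,0,0,0,1],
  ],
  newtons=25,
)

```text
t: 16.82
position: [0.57, 0.0492, 0.0582]
tcp_rot: [179.8, 0.0, 87.5]
ft_force: [-0.5, -1.0, 6.1]
width: 0.0214
finger_force: 24.8
```

Request:
apply_moves(
  moves=[
    [0,0,0,0,0,0,1],
    [0,0,-0.01,0,0,0,1],
    [0,0,-0.03,0,0,0,1],
    [0,0,-0.04,0,0,0,1],
    [0,0,-0.04,0,0,0,1],
  ],
)

```text
t: 17.23
position: [0.5682, 0.0493, 0.1779]
tcp_rot: [-179.9, 0.0, 87.5]
ft_force: [1.8, -0.2, -0.4]
width: 0.0213
finger_force: 24.9
```

Request:
apply_moves(
  moves=[
    [0,0,-0.02,0,0,0,1],
    [0,0,0,0,0,0,1],
    [0,0,0,0,0,0,1],
  ],
)

```text
t: 17.48
position: [0.5694, 0.0493, 0.1984]
tcp_rot: [179.8, 0.0, 87.5]
ft_force: [-0.5, -0.2, -1.6]
width: 0.021
finger_force: 24.9
```

```bash
python3 - <<'E'
from h import *
s=arm.snapshot('scene');f=s['frame'][60:320,60:500];cv2.imwrite('pics/s2.png',cv2.resize(f[:,:,::-1],None,fx=1.8,fy=1.8))
t=arm.snapshot('top')
d=arm.trace(t,'dish')[0];print(d['confidence'],d['box'])
c=max(cv2.findContours(d['mask'].astype(np.uint8),0,1)[0],key=len)[:,0]
w=np.array([at(t,*p,.024)[:2] for p in c]);print(cv2.minEnclosingCircle((w*1000).astype(np.float32)))
for d in arm.trace(s,'dish')[:1]:
    c=max(cv2.findContours(d['mask'].astype(np.uint8),0,1)[0],key=len)[:,0]
    w=np.array([at(s,*p,.024)[:2] for p in c]);print(cv2.minEnclosingCircle((w*1000).astype(np.float32)))
E
```

```text
0.76 [112.6, 234.5, 177.7, 300.4]
((463.43475341796875, 339.4559020996094), 79.6273193359375)
```

View pics/s2.png

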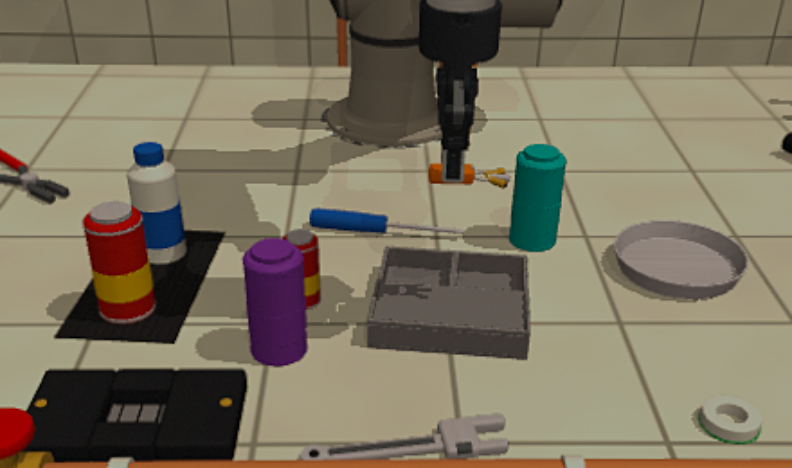

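Request:
apply_moves(
  moves=[
    [0.0297,-0.0131,0,0,0,0,1],
    [0.0297,-0.0131,0,0,0,0,1],
    [0.0297,-0.0131,0,0,0,0,1],
    [0.0297,-0.0131,0,0,0,0,1],
    [0.0297,-0.0131,0,0,0,0,1],
  ],
)

```text
t: 18.1
position: [0.5087, 0.2015, 0.1949]
tcp_rot: [-179.9, 0.0, 87.5]
ft_force: [0.1, 0.2, -0.3]
width: 0.0213
finger_force: 24.9
```

Request:
apply_moves(
  moves=[
    [0.0297,-0.0131,0,0,0,0,1],
    [0.0297,-0.0131,0,0,0,0,1],
    [0.0297,-0.0131,0,0,0,0,1],
    [0.0297,-0.0131,0,0,0,0,1],
    [0,0,0,0,0,0,1],
  ],
)

```text
t: 18.52
position: [0.4598, 0.3257, 0.1949]
tcp_rot: [-179.8, -0.0, 87.8]
ft_force: [-0.3, -0.5, -1.2]
width: 0.0206
finger_force: 24.9
```

Request:
apply_moves(
  moves=[
    [0,0,0.035,0,0,0,1],
    [0,0,0.035,0,0,0,1],
    [0,0,0.035,0,0,0,1],
    [0,0,0.035,0,0,0,1],
    [0,0,0.015,0,0,0,1],
  ],
)

```text
t: 18.93
position: [0.4598, 0.3195, 0.0358]
tcp_rot: [-179.6, 0.3, 87.5]
ft_force: [-0.8, 0.6, -1.1]
width: 0.0213
finger_force: 24.9
```

Request:
apply_moves(
  moves=[
    [0,0,0.007,0,0,0,1],
    [0,0,0,0,0,0,1],
    [0,0,0,0,0,0,1],
  ],
)

```text
t: 19.18
position: [0.4626, 0.321, 0.0338]
tcp_rot: [-179.9, 0.0, 87.5]
ft_force: [-0.3, 0.6, -0.2]
width: 0.0215
finger_force: 25.7
```

Request:
apply_moves(
  moves=[
    [0,0,0.002,0,0,0,1],
    [0,0,0,0,0,0,1],
    [0,0,0,0,0,0,1],
  ],
)

```text
t: 19.43
position: [0.463, 0.3214, 0.0326]
tcp_rot: [180.0, -0.0, 87.5]
ft_force: [0.5, -0.7, -1.7]
width: 0.0212
finger_force: 25.7
```

Request:
apply_moves(
  moves=[
    [0,0,0.001,0,0,0,1],
    [0,0,0,0,0,0,1],
    [0,0,0,0,0,0,1],
  ],
)

```text
t: 19.68
position: [0.4627, 0.3214, 0.0314]
tcp_rot: [180.0, -0.0, 87.5]
ft_force: [-0.5, -0.6, -0.5]
width: 0.0212
finger_force: 25.7
```

Another millimetre, then a partial open.

Request:
apply_moves(
  moves=[
    [0,0,0.001,0,0,0,1],
    [0,0,0,0,0,0,1],
    [0,0,0,0,0,0,1],
  ],
)

```text
t: 19.93
position: [0.4628, 0.3214, 0.0305]
tcp_rot: [180.0, -0.0, 87.5]
ft_force: [-0.8, -0.5, 3.0]
width: 0.0211
finger_force: 26.0
```

Request:
apply_moves(
  moves=[
    [0,0,0,0,0,0,0.65],
    [0,0,0,0,0,0,0.55],
    [0,0,0,0,0,0,0.5],
    [0,0,0,0,0,0,0.5],
    [0,0,0,0,0,0,0.5],
  ],
)

```text
t: 20.35
position: [0.4627, 0.3213, 0.0302]
tcp_rot: [-180.0, 0.0, 87.5]
ft_force: [-1.1, 0.3, 0.8]
width: 0.043
finger_force: 0.0
```

Request:
apply_moves(
  moves=[
    [0,0,-0.02,0,0,0,0.5],
    [0,0,-0.04,0,0,0,0.5],
    [0,0,-0.04,0,0,0,0.5],
    [0,0,-0.04,0,0,0,0],
    [0,0,-0.04,0,0,0,0],
  ],
)

```text
t: 20.77
position: [0.4623, 0.3211, 0.2121]
tcp_rot: [-180.0, 0.0, 87.5]
ft_force: [1.6, 0.2, -0.9]
width: 0.0659
finger_force: 0.0
```

Request:
apply_moves(
  moves=[
    [0,0,-0.04,0,0,0,0],
    [0,0,0,0,0,0,0],
    [0,0,0,0,0,0,0],
  ],
)

```text
t: 21.02
position: [0.4636, 0.3218, 0.253]
tcp_rot: [179.7, -0.2, 87.5]
ft_force: [0.0, -0.7, -0.3]
width: 0.0852
finger_force: 0.0
```

```bash
python3 - <<'E'
from h import *
s=arm.snapshot('wrist');save(s,'w3')
t=arm.snapshot('top')
for k,z in (('bottle',.13),('tin',.118)):
    for d in arm.trace(t,k)[:3]: print(k,d['confidence'],d['box'])
f=t['frame'][120:340,90:460];cv2.imwrite('pics/t2.png',cv2.resize(f[:,:,::-1],None,fx=2.1,fy=2.1,interpolation=2))
np.savez('t2',**{k:t[k] for k in ('frame','camera_matrix','k1','pose')})
E
```

```text
bottle 0.72 [388.2, 275.4, 422.8, 298.6]
tin 0.87 [324.5, 236.2, 342.7, 252.9]
tin 0.84 [326.4, 189.6, 358.1, 220.4]
tin 0.81 [395.5, 222.1, 430.9, 248.1]
```

View pics/w3.png

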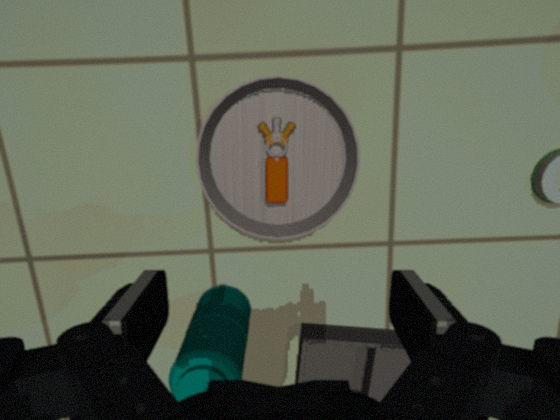

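View pics/t2.png

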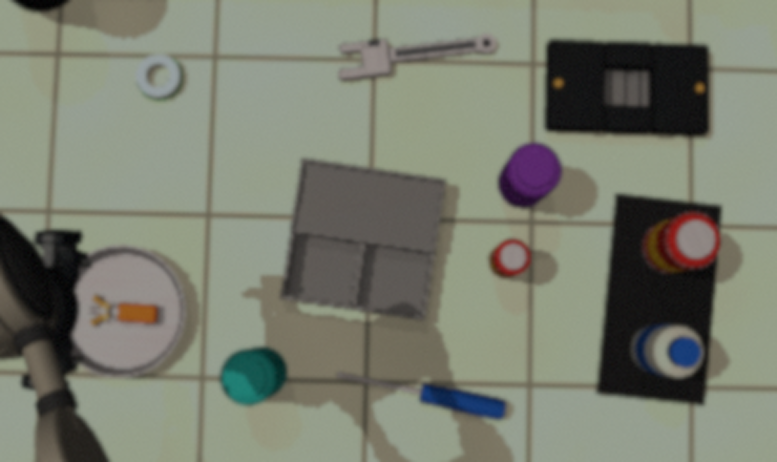

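```bash
python3 - <<'E'
from h import *
s=dict(np.load('w2.npz'));s['k1']=float(s['k1'])
C=[(149,72),(371,71),(355,276),(167,278)]
w=np.array([at(s,*p,z) for p,z in zip(C,(.03,.036,.036,.03))]);print(w.round(4),w.mean(0))
c=np.array([.5551,.054]);
img=s['frame'][:,:,::-1].copy()
a=np.radians(-6.9);M=np.array([[np.cos(a),-np.sin(a)],[np.sin(a),np.cos(a)]])
def poly(P,z,col): 
    q=proj(s,[[*(c+M@np.array(p)/1000),z] for p in P]);cv2.polylines(img,[np.int32(q.round())],True,col,1)
for y in (42,-42): poly([(-78,y-38),(-4,y-38),(-4,y+38),(-78,y+38)],.03,(0,255,0))
poly([(-83,-85),(83,-85),(83,85),(-83,85)],.03,(0,0,255))
cv2.imwrite('pics/o.png',cv2.resize(img[40:310,120:400],None,fx=2,fy=2))
t=dict(np.load('t2.npz'));t['k1']=float(t['k1'])
for p,z in (((90+684/2.1,120+352/2.1),.145),((90+691/2.1,120+240/2.1),.128)): print(at(t,*p,z))
E
```

```text
[[ 0.4846  0.1493  0.03  ]
 [ 0.6469  0.129   0.036 ]
 [ 0.6239 -0.0332  0.036 ]
 [ 0.4626 -0.0172  0.03  ]] [0.55449325 0.05699247 0.033     ]
[ 0.43363127 -0.28910132  0.145     ]
[ 0.55354463 -0.3012224   0.128     ]
```

View pics/o.png

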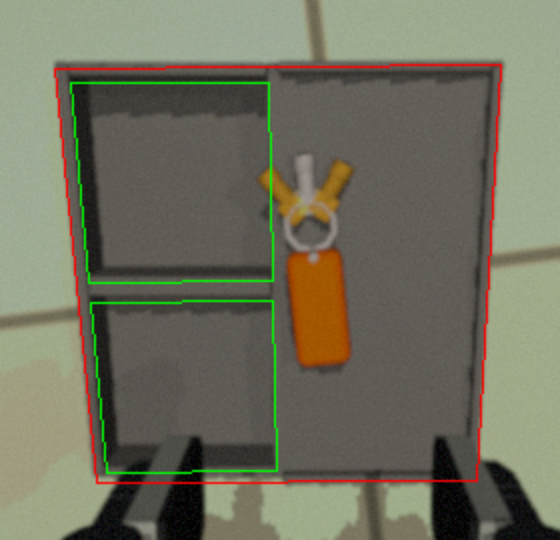

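Request:
apply_moves(
  moves=[
    [0,0,0,0,0,0.084,0],
    [-0.0383,0.0031,0,0,0,0,0],
    [-0.0383,0.0031,0,0,0,0,0],
    [-0.0383,0.0031,0,0,0,0,0],
    [-0.0383,0.0031,0,0,0,0,0],
  ],
)

```text
t: 21.63
position: [0.4546, 0.1664, 0.2487]
tcp_rot: [-179.8, 0.1, 82.8]
ft_force: [1.1, 0.4, -0.1]
width: 0.0855
finger_force: 0.0
```

Request:
apply_moves(
  moves=[
    [-0.0383,0.0031,0,0,0,0,0],
    [-0.0383,0.0031,0,0,0,0,0],
    [-0.0383,0.0031,0,0,0,0,0],
    [-0.0383,0.0031,0,0,0,0,0],
    [-0.0383,0.0031,0,0,0,0,0],
  ],
)

```text
t: 22.05
position: [0.4457, -0.0257, 0.249]
tcp_rot: [-179.9, -0.0, 82.7]
ft_force: [1.3, -0.1, -0.6]
width: 0.0855
finger_force: 0.0
```

Request:
apply_moves(
  moves=[
    [-0.0383,0.0031,0,0,0,0,0],
    [-0.0383,0.0031,0,0,0,0,0],
    [-0.0383,0.0031,0,0,0,0,0],
    [-0.0383,0.0031,0,0,0,0,0],
    [-0.0383,0.0031,0,0,0,0,0],
  ],
)

```text
t: 22.47
position: [0.4369, -0.2177, 0.249]
tcp_rot: [-179.9, -0.1, 82.7]
ft_force: [0.8, 0.7, -1.0]
width: 0.0851
finger_force: 0.0
```

Request:
apply_moves(
  moves=[
    [-0.0383,0.0031,0,0,0,0,0],
    [-0.0383,0.0031,0,0,0,0,0],
    [0,0,0,0,0,0,0],
    [0,0,0,0,0,0,0],
  ],
)

```text
t: 22.8
position: [0.4334, -0.2941, 0.2484]
tcp_rot: [-179.8, -0.1, 82.5]
ft_force: [0.0, 0.3, -0.2]
width: 0.0856
finger_force: 0.0
```

Request:
apply_moves(
  moves=[
    [0.002,0.001,0.035,0,0,0,0],
    [0,0,0.035,0,0,0,0],
    [0,0,0.035,0,0,0,0],
    [0,0,0.03,0,0,0,0],
    [0,0,0.008,0,0,0,0],
  ],
)

```text
t: 23.22
position: [0.4333, -0.2872, 0.1025]
tcp_rot: [-179.5, -0.3, 82.8]
ft_force: [-0.7, 0.3, -0.9]
width: 0.0856
finger_force: 0.0
```

Request:
apply_moves(
  moves=[
    [0,0,0,0,0,0,1],
    [0,0,0,0,0,0,1],
    [0,0,0,0,0,0,1],
    [0,0,0,0,0,0,1],
    [0,0,0,0,0,0,1],
  ],
  newtons=35,
)

```text
t: 23.63
position: [0.4363, -0.2915, 0.1091]
tcp_rot: [179.8, 0.1, 82.7]
ft_force: [-1.3, 0.5, 5.5]
width: 0.0548
finger_force: 37.9
```

Request:
apply_moves(
  moves=[
    [0,0,0,0,0,0,1],
    [0,0,0,0,0,0,1],
    [0,0,0,0,0,0,1],
  ],
)

```text
t: 23.88
position: [0.4363, -0.2916, 0.1091]
tcp_rot: [179.8, 0.1, 82.7]
ft_force: [-0.6, 0.1, 6.7]
width: 0.0548
finger_force: 38.0
```

Request:
apply_moves(
  moves=[
    [0,0,-0.01,0,0,0,1],
    [0,0,-0.03,0,0,0,1],
    [0,0,-0.03,0,0,0,1],
    [0,0,-0.03,0,0,0,1],
    [0,0,-0.03,0,0,0,1],
  ],
)

```text
t: 24.3
position: [0.4351, -0.2906, 0.2393]
tcp_rot: [-180.0, -0.0, 82.7]
ft_force: [0.6, -0.2, -2.9]
width: 0.0547
finger_force: 38.6
```

Request:
apply_moves(
  moves=[
    [0,0,0,0,0,0,1],
    [0,0,0,0,0,0,1],
    [0,0,0,0,0,0,1],
  ],
)

```text
t: 24.55
position: [0.435, -0.2905, 0.2369]
tcp_rot: [-179.9, -0.0, 82.7]
ft_force: [-0.3, -0.3, -3.1]
width: 0.0545
finger_force: 38.6
```

Request:
apply_moves(
  moves=[
    [0.0364,0.003,0,0,0,0,1],
    [0.0364,0.003,0,0,0,0,1],
    [0.0364,0.003,0,0,0,0,1],
    [0.0364,0.003,0,0,0,0,1],
    [0.0364,0.003,0,0,0,0,1],
  ],
)

```text
t: 24.97
position: [0.4725, -0.1104, 0.2356]
tcp_rot: [-179.8, -0.1, 82.7]
ft_force: [0.9, -0.9, -3.1]
width: 0.0545
finger_force: 37.8
```

Request:
apply_moves(
  moves=[
    [0.0364,0.003,0,0,0,0,1],
    [0.0364,0.003,0,0,0,0,1],
    [0.0364,0.003,0,0,0,0,1],
    [0.0364,0.003,0,0,0,0,1],
    [0.0364,0.003,0,0,0,0,1],
  ],
)

```text
t: 25.38
position: [0.5104, 0.0682, 0.2355]
tcp_rot: [-179.8, 0.0, 82.7]
ft_force: [0.8, 0.4, -1.8]
width: 0.0549
finger_force: 37.8
```

Request:
apply_moves(
  moves=[
    [0.0364,0.003,0,0,0,0,1],
    [0,0,0.02,0,0,0,1],
    [0,0,0.02,0,0,0,1],
    [0,0,0,0,0,0,1],
    [0,0,0,0,0,0,1],
  ],
)

```text
t: 25.8
position: [0.5176, 0.102, 0.1954]
tcp_rot: [-179.7, 0.1, 82.7]
ft_force: [-0.3, 0.3, -3.0]
width: 0.0548
finger_force: 38.5
```

Request:
apply_moves(
  moves=[
    [0,0,0,0,0,0,1],
    [0,0,0,0,0,0,1],
  ],
)

```text
t: 25.97
position: [0.5195, 0.1016, 0.1981]
tcp_rot: [179.9, -0.0, 82.7]
ft_force: [0.0, 0.6, -2.5]
width: 0.0546
finger_force: 38.5
```

Position good; lower .198 → ~.112, then feel for the floor.

Request:
apply_moves(
  moves=[
    [0,0,0.02,0,0,0,1],
    [0,0,0.02,0,0,0,1],
    [0,0,0.02,0,0,0,1],
    [0,0,0.015,0,0,0,1],
    [0,0,0.006,0,0,0,1],
  ],
)

```text
t: 26.38
position: [0.5184, 0.1015, 0.1152]
tcp_rot: [-179.9, 0.0, 82.7]
ft_force: [-0.2, 0.4, -3.0]
width: 0.055
finger_force: 38.4
```

Request:
apply_moves(
  moves=[
    [0,0,0.003,0,0,0,1],
    [0,0,0,0,0,0,1],
    [0,0,0,0,0,0,1],
  ],
)

```text
t: 26.63
position: [0.5197, 0.1019, 0.1144]
tcp_rot: [179.9, -0.0, 82.7]
ft_force: [0.0, 0.4, -2.0]
width: 0.0546
finger_force: 38.4
```

Request:
apply_moves(
  moves=[
    [0,0,0.002,0,0,0,1],
    [0,0,0,0,0,0,1],
    [0,0,0,0,0,0,1],
  ],
)

```text
t: 26.88
position: [0.5192, 0.1021, 0.1118]
tcp_rot: [179.9, -0.0, 82.7]
ft_force: [0.6, 0.6, -2.8]
width: 0.0544
finger_force: 38.5
```

Request:
apply_moves(
  moves=[
    [0,0,0.002,0,0,0,1],
    [0,0,0,0,0,0,1],
    [0,0,0,0,0,0,1],
  ],
)

```text
t: 27.13
position: [0.5194, 0.1022, 0.1102]
tcp_rot: [179.9, -0.0, 82.7]
ft_force: [-1.1, 0.8, 5.3]
width: 0.0548
finger_force: 39.3
```

Request:
apply_moves(
  moves=[
    [0,0,0.001,0,0,0,1],
    [0,0,0,0,0,0,1],
    [0,0,0,0,0,0,1],
  ],
)

```text
t: 27.38
position: [0.5194, 0.1023, 0.1101]
tcp_rot: [179.9, -0.0, 82.7]
ft_force: [-5.1, 1.0, 13.9]
width: 0.0547
finger_force: 40.2
```

Request:
apply_moves(
  moves=[
    [0,0,0,0,0,0,0.6],
    [0,0,0,0,0,0,0],
    [0,0,0,0,0,0,0],
    [0,0,0,0,0,0,0],
    [0,0,0,0,0,0,0],
  ],
)

```text
t: 27.8
position: [0.519, 0.102, 0.1081]
tcp_rot: [-180.0, 0.0, 82.7]
ft_force: [-1.2, -0.1, 0.4]
width: 0.0857
finger_force: 0.0
```

Request:
apply_moves(
  moves=[
    [0,0,-0.02,0,0,0,0],
    [0,0,-0.03,0,0,0,0],
    [0,0,-0.03,0,0,0,0],
    [0,0,-0.03,0,0,0,0],
    [0,0,-0.03,0,0,0,0],
  ],
)

```text
t: 28.22
position: [0.5187, 0.102, 0.2494]
tcp_rot: [-180.0, 0.0, 82.7]
ft_force: [0.2, 0.6, -0.5]
width: 0.0852
finger_force: 0.0
```

Request:
apply_moves(
  moves=[
    [-0.0364,0.0079,0,0,0,0,0],
    [-0.0364,0.0079,0,0,0,0,0],
    [-0.0364,0.0079,0,0,0,0,0],
    [-0.0364,0.0079,0,0,0,0,0],
    [-0.0364,0.0079,0,0,0,0,0],
  ],
)

```text
t: 28.63
position: [0.5349, -0.0851, 0.2481]
tcp_rot: [-180.0, 0.0, 82.7]
ft_force: [1.1, 0.4, -0.6]
width: 0.0856
finger_force: 0.0
```

Request:
apply_moves(
  moves=[
    [-0.0364,0.0079,0,0,0,0,0],
    [-0.0364,0.0079,0,0,0,0,0],
    [-0.0364,0.0079,0,0,0,0,0],
    [-0.0364,0.0079,0,0,0,0,0],
    [-0.0364,0.0079,0,0,0,0,0],
  ],
)

```text
t: 29.05
position: [0.551, -0.2709, 0.248]
tcp_rot: [-180.0, -0.0, 82.7]
ft_force: [0.8, -0.1, 0.7]
width: 0.0854
finger_force: 0.0
```

Request:
apply_moves(
  moves=[
    [-0.0364,0.0079,0,0,0,0,0],
    [0,0,0,0,0,0,0],
    [0,0,0,0,0,0,0],
    [0,0,0,0,0,0,0],
  ],
)

```text
t: 29.38
position: [0.5542, -0.3057, 0.2477]
tcp_rot: [-179.9, -0.1, 82.7]
ft_force: [-0.2, -0.3, -0.2]
width: 0.0853
finger_force: 0.0
```

Descend to z≈.097 (ty +1 mm), grip, lift.

Request:
apply_moves(
  moves=[
    [0,0.001,0.035,0,0,0,0],
    [0,0,0.035,0,0,0,0],
    [0,0,0.035,0,0,0,0],
    [0,0,0.035,0,0,0,0],
    [0,0,0.01,0,0,0,0],
  ],
)

```text
t: 29.8
position: [0.5532, -0.3026, 0.0931]
tcp_rot: [-179.5, -0.3, 82.8]
ft_force: [-0.1, 1.5, -0.9]
width: 0.0856
finger_force: 0.0
```

Request:
apply_moves(
  moves=[
    [0,0,0,0,0,0,1],
    [0,0,0,0,0,0,1],
    [0,0,0,0,0,0,1],
    [0,0,0,0,0,0,1],
    [0,0,0,0,0,0,1],
  ],
  newtons=40,
)

```text
t: 30.22
position: [0.5564, -0.3067, 0.1005]
tcp_rot: [179.8, 0.1, 82.7]
ft_force: [-0.6, 0.6, 2.8]
width: 0.059
finger_force: 44.4
```

Request:
apply_moves(
  moves=[
    [0,0,0,0,0,0,1],
    [0,0,0,0,0,0,1],
    [0,0,0,0,0,0,1],
  ],
)

```text
t: 30.47
position: [0.5564, -0.3068, 0.1005]
tcp_rot: [179.8, 0.1, 82.7]
ft_force: [-0.1, 1.6, 6.7]
width: 0.0589
finger_force: 44.7
```

Request:
apply_moves(
  moves=[
    [0,0,-0.01,0,0,0,1],
    [0,0,-0.03,0,0,0,1],
    [0,0,-0.03,0,0,0,1],
    [0,0,-0.03,0,0,0,1],
    [0,0,-0.03,0,0,0,1],
  ],
)

```text
t: 30.88
position: [0.5548, -0.306, 0.2296]
tcp_rot: [-179.9, -0.0, 82.7]
ft_force: [-0.1, -0.5, -4.2]
width: 0.0584
finger_force: 45.4
```

Request:
apply_moves(
  moves=[
    [0,0,0,0,0,0,1],
    [0,0,0,0,0,0,1],
    [0,0,0,0,0,0,1],
  ],
)

```text
t: 31.13
position: [0.5546, -0.3058, 0.2269]
tcp_rot: [-179.9, -0.1, 82.7]
ft_force: [0.2, 0.4, -4.8]
width: 0.0588
finger_force: 45.4
```

Request:
apply_moves(
  moves=[
    [0.0317,-0.0087,0,0,0,0,1],
    [0.0317,-0.0087,0,0,0,0,1],
    [0.0317,-0.0087,0,0,0,0,1],
    [0.0317,-0.0087,0,0,0,0,1],
    [0.0317,-0.0087,0,0,0,0,1],
  ],
)

```text
t: 31.55
position: [0.5307, -0.1417, 0.2258]
tcp_rot: [-179.7, -0.1, 82.7]
ft_force: [0.7, 0.7, -4.1]
width: 0.0591
finger_force: 44.5
```

Request:
apply_moves(
  moves=[
    [0.0317,-0.0087,0,0,0,0,1],
    [0.0317,-0.0087,0,0,0,0,1],
    [0.0317,-0.0087,0,0,0,0,1],
    [0.0317,-0.0087,0,0,0,0,1],
    [0.0317,-0.0087,0,0,0,0,1],
  ],
)

```text
t: 31.97
position: [0.5076, 0.0208, 0.2261]
tcp_rot: [-179.7, 0.0, 82.7]
ft_force: [1.3, -0.1, -4.9]
width: 0.0589
finger_force: 44.5
```

Request:
apply_moves(
  moves=[
    [0,0,0,0,0,0,1],
    [0,0,0.02,0,0,0,1],
    [0,0,0.02,0,0,0,1],
    [0,0,0,0,0,0,1],
    [0,0,0,0,0,0,1],
  ],
)

```text
t: 32.38
position: [0.5079, 0.0192, 0.1864]
tcp_rot: [-179.7, 0.0, 82.7]
ft_force: [0.1, -0.6, -4.6]
width: 0.0584
finger_force: 45.7
```

Request:
apply_moves(
  moves=[
    [0,0,0,0,0,0,1],
    [0,0,0,0,0,0,1],
  ],
)

```text
t: 32.55
position: [0.5098, 0.0189, 0.189]
tcp_rot: [179.9, 0.0, 82.7]
ft_force: [0.2, -0.0, -3.3]
width: 0.0583
finger_force: 45.7
```

Request:
apply_moves(
  moves=[
    [0,0,0.02,0,0,0,1],
    [0,0,0.02,0,0,0,1],
    [0,0,0.02,0,0,0,1],
    [0,0,0.015,0,0,0,1],
    [0,0,0.006,0,0,0,1],
  ],
)

```text
t: 32.97
position: [0.5087, 0.0191, 0.1061]
tcp_rot: [-179.9, 0.0, 82.7]
ft_force: [-0.1, -0.4, -4.1]
width: 0.059
finger_force: 45.7
```

Request:
apply_moves(
  moves=[
    [0,0,0.003,0,0,0,1],
    [0,0,0,0,0,0,1],
    [0,0,0,0,0,0,1],
  ],
)

```text
t: 33.22
position: [0.5101, 0.0191, 0.1053]
tcp_rot: [179.9, 0.0, 82.7]
ft_force: [-0.2, -0.4, -4.8]
width: 0.0585
finger_force: 45.7
```

Request:
apply_moves(
  moves=[
    [0,0,0.002,0,0,0,1],
    [0,0,0,0,0,0,1],
    [0,0,0,0,0,0,1],
  ],
)

```text
t: 33.47
position: [0.5095, 0.0192, 0.1028]
tcp_rot: [179.9, 0.0, 82.7]
ft_force: [1.0, 0.4, -5.4]
width: 0.0589
finger_force: 45.7
```

Request:
apply_moves(
  moves=[
    [0,0,0.0015,0,0,0,1],
    [0,0,0,0,0,0,1],
    [0,0,0,0,0,0,1],
  ],
)

```text
t: 33.72
position: [0.5097, 0.0193, 0.1015]
tcp_rot: [179.9, -0.0, 82.7]
ft_force: [-1.6, 1.2, 3.4]
width: 0.0588
finger_force: 46.5
```

Request:
apply_moves(
  moves=[
    [0,0,0.001,0,0,0,1],
    [0,0,0,0,0,0,1],
    [0,0,0,0,0,0,1],
  ],
)

```text
t: 33.97
position: [0.5097, 0.0194, 0.1015]
tcp_rot: [179.9, -0.0, 82.7]
ft_force: [-4.1, 1.1, 14.1]
width: 0.059
finger_force: 47.6
```

Contact; release, rise, back off and check.

Request:
apply_moves(
  moves=[
    [0,0,0,0,0,0,0.6],
    [0,0,0,0,0,0,0],
    [0,0,0,0,0,0,0],
    [0,0,0,0,0,0,0],
    [0,0,0,0,0,0,0],
  ],
)

```text
t: 34.38
position: [0.5094, 0.0191, 0.0997]
tcp_rot: [180.0, 0.0, 82.7]
ft_force: [-0.0, -1.0, -0.6]
width: 0.0855
finger_force: 0.0
```

Request:
apply_moves(
  moves=[
    [0,0,-0.02,0,0,0,0],
    [0,0,-0.03,0,0,0,0],
    [0,0,-0.03,0,0,0,0],
    [0,0,-0.03,0,0,0,0],
    [0,0,-0.04,0,0,0,0],
  ],
)

```text
t: 34.8
position: [0.5082, 0.0193, 0.2495]
tcp_rot: [-179.8, 0.0, 82.7]
ft_force: [1.6, -0.6, -1.1]
width: 0.0854
finger_force: 0.0
```

Request:
apply_moves(
  moves=[
    [-0.03,0,-0.01,0,0,0,0],
    [-0.035,0,0,0,0,0,0],
    [-0.035,0,0,0,0,0,0],
    [-0.03,0,0,0,0,0,0],
    [0,0,0,0,0,0,0],
  ],
)

```text
t: 35.22
position: [0.4923, -0.1143, 0.2597]
tcp_rot: [180.0, 0.1, 82.5]
ft_force: [0.3, -0.2, 0.3]
width: 0.0852
finger_force: 0.0
```

```bash
python3 - <<'E'
from h import *
s=arm.snapshot('scene');t=arm.snapshot('top')
a=cv2.resize(s['frame'][120:320,80:480],(760,380));b=cv2.resize(t['frame'][130:330,90:460],(400,216))
cv2.imwrite('pics/end.png',np.vstack([a,np.pad(b,((0,0),(0,360),(0,0)))])[:,:,::-1])
E
```

```text
(no output)
```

View pics/end.png

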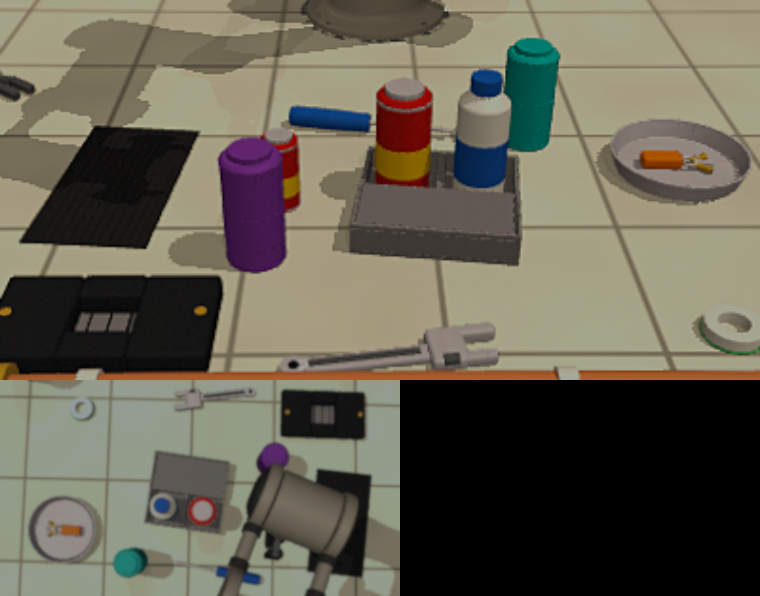

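The bottle and tin stand upright in their own wells, the keys lie flat in the dish, and nothing else has moved.

```bash
python3 -c "
from plant import arm
print(arm.sign_off())"
```

```text
the job is handed in; nothing more can be done
None
```

The job is done and handed in at about 35 s: the keys lie flat in the steel dish, and the bottle and the tin stand upright in the wells they came from. In the final pictures, the spanner, screwdriver, fuse cover and tape looked undisturbed.

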